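# Lock the tray stop into the egg-table rail

### The job

Take the winged tray stop out of the white storage block, drop its T-foot into the slot of the steel rail in front of the egg tray, near the two screws that mark the rail's middle, push it down gently against the spring, and turn it a quarter turn. Feel along the slot for the hidden cross notch under the lips and let the foot rise fully into it, so that the stop stands locked and upright by itself, then let go. Do not force it against the rail, and leave the eggs, bowls, spoons, whisk, and the round pin alone.

Things in the scene. Friction and masses are not known exactly. Their poses are not given: they have to be found in the camera images.
- stop_grip (a point): Tray stop, a plain steel T-footed post 66 mm tall; this point is the centre of its flat upright wing (14 mm thick along own x, 40 mm long along y, 34 mm high), 49 mm above the foot's underside, 17 mm below the top. Grip here across the 14 mm. z up; a half turn makes no difference. It starts standing loosely in a pocket 12 mm deep in the block: lift it straight up first.
- stop: The same tray stop, 0.10 to 0.16 kg; origin at the centre of the foot's underside. From the bottom: foot bar 12 mm (x) by 34 mm (y), 8 mm high; round neck 11 mm thick, 24 mm long; then the wing. Wing and foot are parallel, both long along own y.
- slot_mid (a point): Middle of the rail's slot, level with the lip tops, 42 mm above the table, between two small dark screw heads. Rail axes: y along the slot, x across, z up. Slot 15 mm wide, upper edges bevelled 3 mm. The foot goes in with stop y along the slot and rests on a sprung strip with stop_grip 36.5 mm above this point, where it cannot turn yet.
- turn_level (a point): Fixed point on the slot's middle, 15 mm below the lip tops. Press the stop down (about 8 to 12 N at the stop) until stop_grip is 24 to 29.5 mm above the lip tops: the foot is then below the lips' underside and turns freely either way. The strip bottoms with stop_grip at 23 mm; beyond that it is rigid.
- notch_level (a point): Fixed point on the slot's middle, 6 mm below the lip tops, at the height of the hidden notch's roof. The cross notch under the lips is centred up to 8 mm either way of here along y, each time elsewhere, and is not measured: feel for it. Foot square across (0.1 rad) and within 2 mm of it: it rises, stop_grip 35 mm above the lip tops, and is caught; elsewhere it is held down at 31 mm.
- rail: Steel rail fixed to the table, 220 mm long (own y), 50 mm wide, 42 mm high, slot along its top, mounting ears 94 mm over all; origin at the centre of its underside. In its hollow, 40 mm wide, a sprung strip 110 mm long pushes up: 3.5 N where the foot first rests, 0.7 N more per mm, end after 13.5 mm. It holds a caught stop up. Keep the force of stop on rail under 60 N.
- block: White plastic storage block, fixed, 80 x 150 x 22 mm, origin at the centre of its underside. The stop stands in a rectangular pocket at 35 mm along its -y, the round pin in a round hole at 40 mm along +y.
- pin: Bystander: plain round steel pin, 62 mm tall, 30 mm round head, no T-foot, standing in the same block; origin at its foot.
- egg_tray: Pulp tray with white eggs, fixed beyond the rail, 150 x 240 mm (own x, y), rim 28 mm, eggs up to 69 mm high; origin at the centre of its underside; its edge is 75 mm from the slot.
- bowl_a: Bystander: white bowl, 116 mm across, 60 mm high, right of the rail.
- bowl_b: Bystander: a like white bowl, far left.
- spoon: Bystander: steel spoon near the robot.
- spoon_b: Bystander: steel spoon at the left.
- whisk: Bystander: steel whisk at the right.

How it is judged:
On the way, in this order (a step that is already met when the one before it is completed fails the run):
1. the T-foot is down in the slot, lengthways (x of stop_grip in the frame of slot_mid between -0.005 and 0.005 m and y of stop_grip in the frame of slot_mid between -0.025 and 0.025 m and z of stop_grip in the frame of slot_mid between 0.02 and 0.0395 m and angle between the y axis of stop and the y axis of rail, either way round below 0.15 rad), for 0.1 s.
2. the foot is pressed down and turned past half of the quarter turn under the lips (x of stop_grip in the frame of slot_mid between -0.005 and 0.005 m and y of stop_grip in the frame of slot_mid between -0.025 and 0.025 m and z of stop_grip in the frame of slot_mid between 0.02 and 0.0335 m and angle between the y axis of stop and the x axis of rail, either way round below 0.7 rad), for 0.05 s.
At the end, for the whole second after the job is handed in: The stop is locked in the rail: foot across the slot (within 0.17 rad of square), within 14 mm of the middle along the slot and 4 mm across, risen into the notch (stop_grip 33.5 to 37 mm above the lips), upright within 0.1 rad, at rest and released (x of stop_grip in the frame of slot_mid between -0.004 and 0.004 m and y of stop_grip in the frame of slot_mid between -0.014 and 0.014 m and z of stop_grip in the frame of slot_mid between 0.0335 and 0.037 m and angle between the y axis of stop and the x axis of rail, either way round below 0.17 rad and angle between stop's own z axis and vertical below 0.1 rad and linear speed of stop below 0.02 m/s); the robot touches nothing.
It fails at once if the stop is forced against the rail (over 60 N) (contact force between stop and rail above 60 N).
It fails at once if the egg tray is pressed on (over 5 N) (contact force between egg_tray and anything else above 5 N).
It fails at once if a bystander (pin, bowl, spoon or whisk) is moved by more than 20 mm (distance of any of pin, bowl_a, bowl_b, spoon, spoon_b, whisk from where it was at the start of the episode above 0.02 m).
It also fails if it takes over 64 s, if anything falls off the work surface, if the arm or the gripper's body presses on something with over 40 N, if the wrist force passes 120 N, or if a joint passes its speed limit or range.

### The arm

A 6-joint arm with a two-finger parallel gripper is mounted at the origin on the work surface. World frame = base frame: x ahead of the robot, y to its left, z up, the work surface at z = 0. Lengths are in m, angles in rad, forces in N, time in s.
With the tool pointing down it reaches from about 0.375 to 0.975 m from the base axis. Payload 3.8 kg.
Tool frame: the origin (TCP) lies midway between the tips of the shut fingers; the grasp point (between the pads) lies 19 mm behind it; z points along the fingers, y is the direction in which the jaws open and shut (so a half turn about z gives the same grasp; the last joint's range is limited). The gripper opens to 85 mm and grips with 20 to 120 N. Pads are 22 mm wide; open, the fingers measure 114 mm over their backs; the gripper's body (76 mm by 85 mm) begins 54 mm behind the grasp point. The pads swing forward as they close: fully open they stand 13 mm farther back than shut.
Start: joints at [1.116, 0.264, 1.604, -0, 1.274, -0.037], TCP at [0.274, 0.617, 0.231] pointing down, gripper open.
Joint ranges: [-2.63, 2.63], [-0.94, 2.18], [0.31, 2.57], [-1.31, 4.45], [0, 2.66], [-2.55, 2.55]. Speed limits (rad/s): [2.57, 2.57, 3.14, 3.14, 3.14, 3.14].

### API

Orientations are given as a rotation vector (axis times angle).
In Python, from workcell import readout, read_camera, camera_params, bot gives the robot as it stands.
- The arm moves only by the tool apply_moves, never from a script. Its argument "plan" is a list that holds one entry, the list of rows, each a list of 7 numbers: the shift along the tool's x, y, z each as a share of 1000 mm, from -1 to 1, then the turn, a rotation vector about the tool's x, y, z each as a share of pi rad, from -1 to 1, then the gripper command: -1 is fully open, 1 is shut, values between are in proportion. A call has exactly 8 rows; each row is the pose to reach, as a shift and turn from the pose commanded when the call began, along the tool's axes at that moment, turning the shorter way round; what a row does not reach only later rows make up. A row lasts 1/12 s, in which the tool goes at most 41.7 mm and 7.16 degrees, less where a joint would pass 70% of its speed; a pose out of reach is approached as far as the arm can. A call with a number of a shift or a turn outside -1 to 1 is refused whole. A call with a gripper value outside its range is refused whole. The fingers move at their own pace and stop on an object; "force" is the grip in N (left out, the last holds). Time passes only in rows, so rows that repeat a pose let the fingers close, or fill a call up. It gives the time, the measured TCP pose, the force and the opening at its end, in the units of the state.
- readout.read_state(): the state, without advancing time (a new reading comes with each control period).
- read_camera(name): name is "side" or "top"; returns the picture (384x512x3 uint8, red, green, blue); there is no depth.
- camera_params(name): a dict with "fovy" (degrees; the focal length in pixels is half the picture's height over the tangent of half this angle, whatever the lens; pixels are square), "cx", "cy" (the principal point, pixels), "rvec" (rotation vector, rad) and "tvec" (3), from world to camera coordinates, as OpenCV has them. Camera axes: x right, y down, z forward; pixel columns grow to the right and rows downward; lengths in m; the calibration is good to about 2 mm. A picture is of the moment at which its call begins. camera_params takes no time and is no camera call.
- bot.finish_job(): hands the job in, once; it reports no verdict.
The state is a dict: "time": time; "q": joint angles; "joint_vel": joint speeds; "joint_torque": joint torques, N m; "tool_pos": TCP position; "tcp_rot": TCP orientation; "wrist_force": force on the tool from outside, world axes, zero at the start; "torque": the same for the moment, N m; "width": opening from 0.0 (shut) to 1.0 (fully open).
Only numpy, scipy, OpenCV 4.12 (cv2) and the standard library are available. Lean on these libraries where they do the work, as an engineer would, in place of code of your own. Each camera call takes 0.05 s, during which the arm holds its last target.

## Working session

There is one attempt and no reset: what is moved stays moved. The work goes in short steps, Python scripts to look and compute and a tool call to move; the robot and the scene stay as the last step left them, time stands still between calls to the robot, and variables do not carry over. Pictures are saved under pics/ and viewed, and the job is handed in when it is done.

Besides the shell and the picture viewer there is one more tool, called in YAML: its name, and indented under it one key for each argument. apply_moves: Moves the arm, as the interface text tells. Shift numbers are shares of 1000 mm and turn numbers shares of pi rad, none past 1 either way. Its arguments: {"type":"object","properties":{"plan":{"type":"array","items":{"type":"array","items":{"type":"array","items":{"type":"number","minimum":-1,"maximum":1}}}},"force":{"type":"number"}},"required":["plan"]}

```bash
mkdir -p pics; ls
python3 - <<'E'
from workcell import readout, read_camera, camera_params, bot
import cv2
print(readout.read_state())
for n in ("side","top"):
    print(n,camera_params(n))
    cv2.imwrite(f"pics/{n}0.png",cv2.cvtColor(read_camera(n),cv2.COLOR_RGB2BGR))
E
```

```text
pics
{'time': 0.0, 'q': array([ 1.11609423e+00,  2.64761091e-01,  1.60535732e+00,  2.99305897e-05,
        1.27370836e+00, -3.69215006e-02]), 'joint_vel': array([-0.00014989, -0.00153209,  0.00011616, -0.00014906,  0.00233383,
        0.00121595]), 'joint_torque': array([ 1.73451022e-03, -5.15108228e+01, -3.67316830e+01, -1.12822818e-04,
        1.27848750e-02,  2.32616196e-05]), 'tool_pos': array([0.27355694, 0.61628998, 0.22996569]), 'tcp_rot': array([-0.65138068, -3.07273594,  0.00339231]), 'wrist_force': array([-0.95766851, -0.23989689,  0.60762321]), 'torque': array([ 0.0110492 , -0.01281237, -0.00974323]), 'width': 0.9968511038294461}
side {'fovy': 49.91950423211772, 'cx': 252.84691664348858, 'cy': 197.40936048983696, 'rvec': array([ 0.36964715, -2.79678876,  1.14766375]), 'tvec': array([0.52973205, 0.1548014 , 1.04301115])}
top {'fovy': 50.98075001370036, 'cx': 260.469081256191, 'cy': 189.53469957940976, 'rvec': array([ 2.13788856, -2.19251991,  0.12048678]), 'tvec': array([-0.02086575,  0.5504215 ,  1.14541671])}
```

View pics/side0.png

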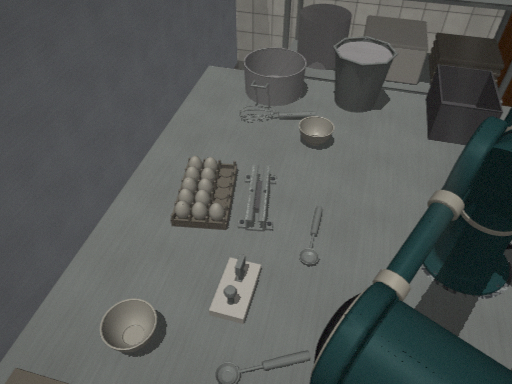

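View pics/top0.png

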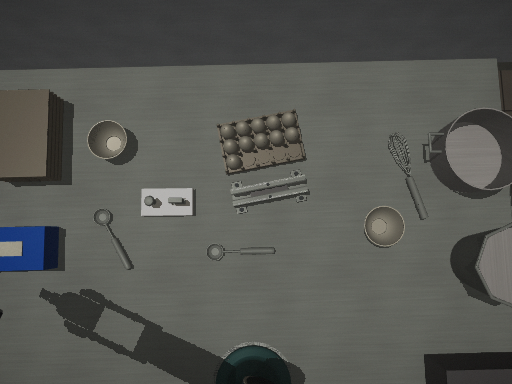

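```bash
cat > h.py <<'E'
import numpy as np, cv2
from workcell import readout, read_camera, camera_params, bot
def cam(n):
    p=camera_params(n); R=cv2.Rodrigues(p['rvec'])[0]; f=192/np.tan(np.radians(p['fovy'])/2)
    return R,np.array(p['tvec']),np.array([[f,0,p['cx']],[0,f,p['cy']],[0,0,1]])
def ray(n,u,v):
    R,t,K=cam(n); return -R.T@t, R.T@np.linalg.solve(K,[u,v,1.])
def plane(n,u,v,z):
    c,d=ray(n,u,v); return c+d*(z-c[2])/d[2]
def proj(n,X):
    R,t,K=cam(n); x=K@(R@np.asarray(X,float)+t); return x[:2]/x[2]
def tri(a,b):
    c1,d1=ray(*a);c2,d2=ray(*b)
    s=np.linalg.lstsq(np.c_[d1,-d2],c2-c1,rcond=None)[0]
    p,q=c1+s[0]*d1,c2+s[1]*d2
    return (p+q)/2, np.linalg.norm(p-q)
def shot(n,name,box=None,k=1):
    im=cv2.cvtColor(read_camera(n),cv2.COLOR_RGB2BGR); cv2.imwrite(f'pics/{name}_raw.png',im); crop(name+'_raw',name,box,k) if box else 0
def crop(src,name,box,k):
    im=cv2.imread(f'pics/{src}.png'); x,y,w,h=box
    c=cv2.resize(im[y:y+h,x:x+w],None,fx=k,fy=k,interpolation=cv2.INTER_CUBIC)
    c=cv2.convertScaleAbs(c,alpha=1.5); cv2.imwrite(f'pics/{name}.png',c)
E
python3 - <<'E'
from h import *
crop('top0','t_rail',(220,160,100,65),8)
crop('top0','t_block',(130,175,80,55),10)
crop('side0','s_block',(200,245,75,80),7)
crop('side0','s_rail',(225,155,65,85),7)
E
```

```text
(no output)
```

View pics/t_rail.png

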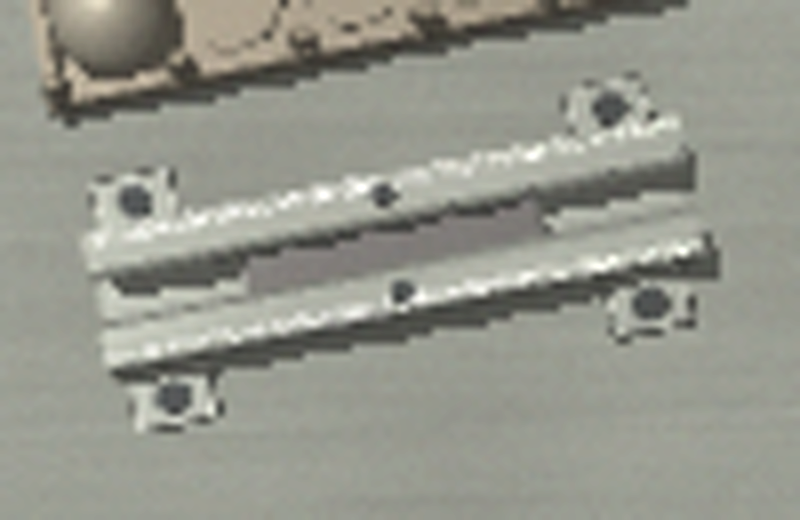

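View pics/t_block.png

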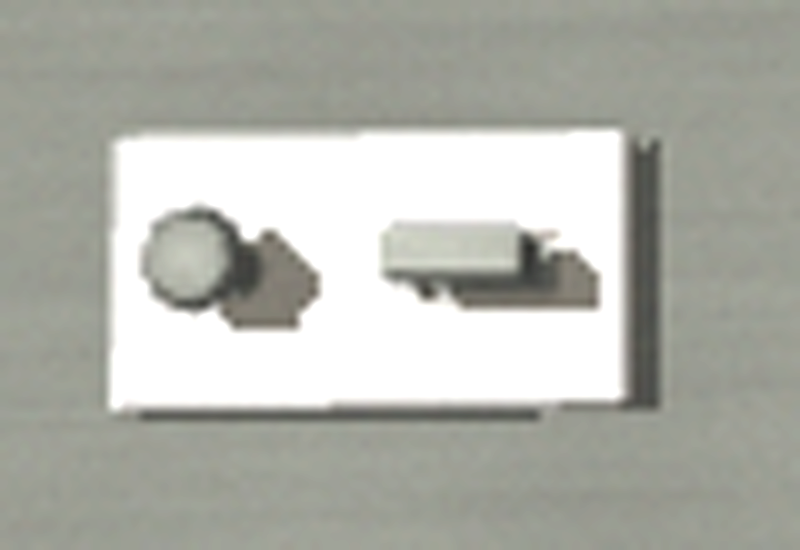

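View pics/s_block.png

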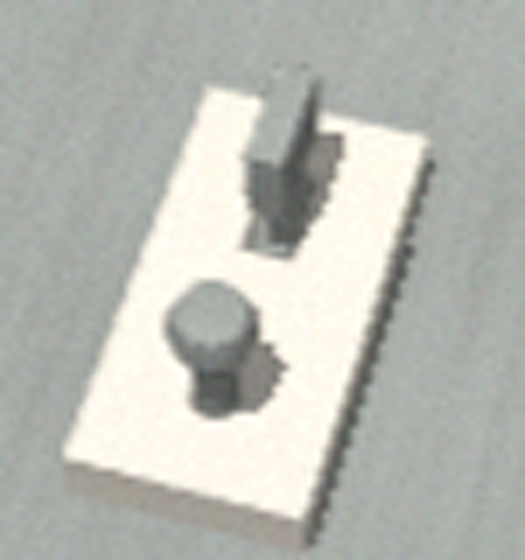

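View pics/s_rail.png

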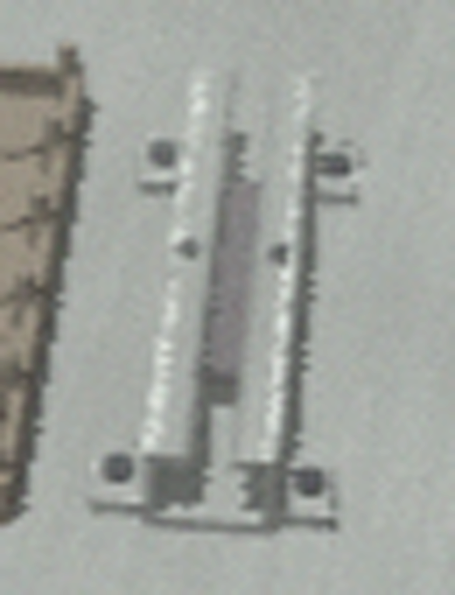

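Run:
```python
from h import *
def un(x,y,b,k): return b[0]+(x+.5)/k-.5, b[1]+(y+.5)/k-.5
def dark(n,u,v,r=3):
    im=cv2.imread(f'pics/{n}0.png',0).astype(float); u0,v0=int(round(u)),int(round(v))
    p=im[v0-r:v0+r+1,u0-r:u0+r+1]; w=np.clip(np.median(p)-8-p,0,None); 
    yy,xx=np.mgrid[-r:r+1,-r:r+1]; w=w*(xx**2+yy**2<=r*r+1)
    return u0+(w*xx).sum()/w.sum(), v0+(w*yy).sum()/w.sum()
T=(220,160);S=(225,155)
t=[un(384,195,T,8),un(403,291,T,8)]; s=[un(188,247,S,7),un(278,252,S,7)]
for a in (0,1):
    td=dark('top',*t[a],2); sd=dark('side',*s[a],2)
    print(t[a],td,plane('top',*t[a],.042),plane('top',*td,.042)); print(s[a],sd,plane('side',*s[a],.042),plane('side',*sd,.042),tri(('top',*t[a]),('side',*s[a])))
print('ears')
for n,b,k,L in (('top',T,8,[(135,200),(608,107),(650,303),(174,398)]),('side',S,7,[(118,467),(163,153),(340,163),(311,482)])):
    for p in L: print(n,plane(n,*un(*p,b,k),.010))
# rail top outer edges, top
im=cv2.imread('pics/top0.png')
# block
for n,b,k,L in (('top',(130,175),10,[(113,133),(622,130),(625,403),(112,408)]),('side',(200,245),7,[(66,457),(208,88),(428,137),(306,520)])):
    for p in L: print('block',n,plane(n,*un(*p,b,k),.022))
for p in [(382,222),(518,222),(520,272),(384,272)]: print('wingtop',plane('top',*un(*p,(130,175),10),.076))
for p in [(270,75),(312,80),(292,162),(248,155)]: print('wingtop side',plane('side',*un(*p,(200,245),7),.076))
print('pin',plane('top',*un(190,258,(130,175),10),.062+.01),plane('side',*un(212,322,(200,245),7),.07))
```

```text
(267.5625, 183.9375) (np.float64(267.61578947368423), np.float64(184.1157894736842)) [ 0.56420555 -0.05565259  0.042     ] [ 0.56368184 -0.05579267  0.042     ]
(251.42857142857142, 189.85714285714286) (np.float64(251.5818181818182), np.float64(190.0848484848485)) [ 0.56842465 -0.05903208  0.042     ] [ 0.567773   -0.05826448  0.042     ] (array([ 0.56555588, -0.05531449,  0.0458139 ]), np.float64(0.0036573771207665893))
(269.9375, 195.9375) (np.float64(269.8712328767123), np.float64(196.13698630136986)) [ 0.52915891 -0.0615556   0.042     ] [ 0.52858594 -0.06134841  0.042     ]
(264.2857142857143, 190.57142857142856) (np.float64(264.41509433962267), np.float64(190.8238993710692)) [ 0.53298801 -0.06568272  0.042     ] [ 0.53239766 -0.06479933  0.042     ] (array([ 0.53034732, -0.06123053,  0.04653888]), np.float64(0.003241633624138133))
ears
top [0.56863945 0.03628238 0.01      ]
top [ 0.59912581 -0.14073037  0.01      ]
top [ 0.52538683 -0.15373243  0.01      ]
top [0.49462492 0.02326    0.01      ]
side [0.57133151 0.03377259 0.01      ]
side [ 0.60238486 -0.1436174   0.01      ]
s
[... 183 characters left out ...]
0.48133042 0.16683439 0.022     ]
block top [0.48365012 0.31658491 0.022     ]
block side [0.56527308 0.31367301 0.022     ]
block side [0.56455034 0.16451116 0.022     ]
block side [0.48461642 0.16457044 0.022     ]
block side [0.48582419 0.31478495 0.022     ]
wingtop [0.53090761 0.22541007 0.076     ]
wingtop [0.52994665 0.18734158 0.076     ]
wingtop [0.5158917  0.18683383 0.076     ]
wingtop [0.51685126 0.22485029 0.076     ]
wingtop side [0.53257858 0.19157919 0.076     ]
wingtop side [0.518624   0.18991735 0.076     ]
wingtop side [0.51596651 0.22290174 0.076     ]
wingtop side [0.53042841 0.22399356 0.076     ]
pin [0.52250998 0.28020853 0.072     ] [0.52461842 0.28268197 0.07      ]
```

```bash
cat >> h.py <<'E'
from scipy.spatial.transform import Rotation as Ro
def st(): 
    s=readout.read_state(); return s
def info():
    s=st(); R=Ro.from_rotvec(s['tcp_rot']).as_matrix(); g=s['tool_pos']-R[:,2]*.019
    print('t %.2f'%s['time'],'tcp',s['tool_pos'].round(4),'grasp',g.round(4),'yaw of tool y %.4f'%np.arctan2(R[1,1],R[0,1]),'z',R[:,2].round(4),'F',s['wrist_force'].round(1),'M',s['torque'].round(2),'w %.3f'%s['width'],'q1,q6',s['q'][[0,5]].round(2))
    return s,R
def to(g,yaw):
    """grasp point g, tool y at yaw, z down -> shares"""
    s,R=info(); y=np.array([np.cos(yaw),np.sin(yaw),0]); z=np.array([0,0,-1.]); x=np.cross(y,z)
    Rt=np.c_[x,y,z]; p=np.array(g)+z*.019
    print('shift',(R.T@(p-s['tool_pos'])).round(4),'turn',(Ro.from_matrix(R.T@Rt).as_rotvec()/np.pi).round(4))
E
python3 - <<'E'
from h import *
for yaw in (-.012,np.pi-.012): to([.5236,.206,.13],yaw)
E
```

```text
t 0.10 tcp [0.2736 0.6163 0.23  ] grasp [0.2736 0.6163 0.249 ] yaw of tool y 1.1530 z [-0.001  -0.0019 -1.    ] F [0.2 0.8 0.8] M [0.03 0.   0.02] w 1.000 q1,q6 [ 1.12 -0.04]
shift [-0.395  -0.2733  0.1196] turn [-0.0006  0.0004  0.3708]
t 0.10 tcp [0.2736 0.6163 0.23  ] grasp [0.2736 0.6163 0.249 ] yaw of tool y 1.1530 z [-0.001  -0.0019 -1.    ] F [0.2 0.8 0.8] M [0.03 0.   0.02] w 1.000 q1,q6 [ 1.12 -0.04]
shift [-0.395  -0.2733  0.1196] turn [-4.000e-04 -7.000e-04 -6.292e-01]
```

apply_moves:
  plan:
    - [[-0.05, -0.034, 0.01, 0, 0, 0.04, -1], [-0.1, -0.068, 0.02, 0, 0, 0.08, -1], [-0.15, -0.102, 0.03, 0, 0, 0.12, -1], [-0.2, -0.136, 0.04, 0, 0, 0.16, -1], [-0.23, -0.16, 0.05, 0, 0, 0.2, -1], [-0.26, -0.18, 0.06, 0, 0, 0.23, -1], [-0.29, -0.2, 0.07, 0, 0, 0.26, -1], [-0.29, -0.2, 0.07, 0, 0, 0.26, -1]]
  force: 40

```text
time: 0.77
tool_pos: [0.4449, 0.3361, 0.1667]
tcp_rot: [-1.823, -2.558, 0.0]
wrist_force: [1.7, 0.2, -0.3]
width: 1.003
```

```bash
python3 -c "
from h import *
to([.5236,.206,.13],-.012)"
```

```text
t 0.77 tcp [0.4449 0.3361 0.1667] grasp [0.4449 0.3361 0.1857] yaw of tool y 0.3325 z [-2.e-04 -2.e-04 -1.e+00] F [ 1.7  0.2 -0.3] M [-0.    0.05 -0.02] w 1.003 q1,q6 [0.6  0.27]
shift [-0.1486  0.0319  0.0557] turn [-1.000e-04  0.000e+00  1.096e-01]
```

apply_moves:
  plan:
    - [[-0.035, 0.008, 0.01, 0, 0, 0.035, -1], [-0.07, 0.016, 0.02, 0, 0, 0.07, -1], [-0.105, 0.024, 0.035, 0, 0, 0.105, -1], [-0.13, 0.03, 0.045, 0, 0, 0.11, -1], [-0.149, 0.032, 0.056, 0, 0, 0.11, -1], [-0.149, 0.032, 0.056, 0, 0, 0.11, -1], [-0.149, 0.032, 0.056, 0, 0, 0.11, -1], [-0.149, 0.032, 0.056, 0, 0, 0.11, -1]]

```text
time: 1.43
tool_pos: [0.5236, 0.2083, 0.1114]
tcp_rot: [-2.232, -2.21, 0.0]
wrist_force: [-0.0, 0.0, -0.5]
width: 1.003
```

Run:
```python
from h import *
shot('top','t1',(130,175,80,55),10)
shot('side','s1',(200,205,75,120),5)
to([.5236,.206,.06],-.012)
```

```text
t 1.53 tcp [0.5239 0.2091 0.1121] grasp [0.5239 0.2091 0.1311] yaw of tool y -0.0082 z [ 9.e-04  6.e-04 -1.e+00] F [-0.4 -0.2 -0.7] M [0.02 0.01 0.02] w 1.000 q1,q6 [0.34 0.34]
shift [-0.0031 -0.0003  0.071 ] turn [ 0.0003 -0.0002  0.0012]
```

View pics/s1.png

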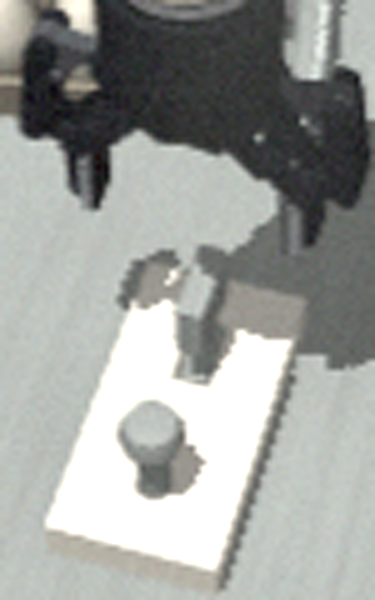

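View pics/t1.png

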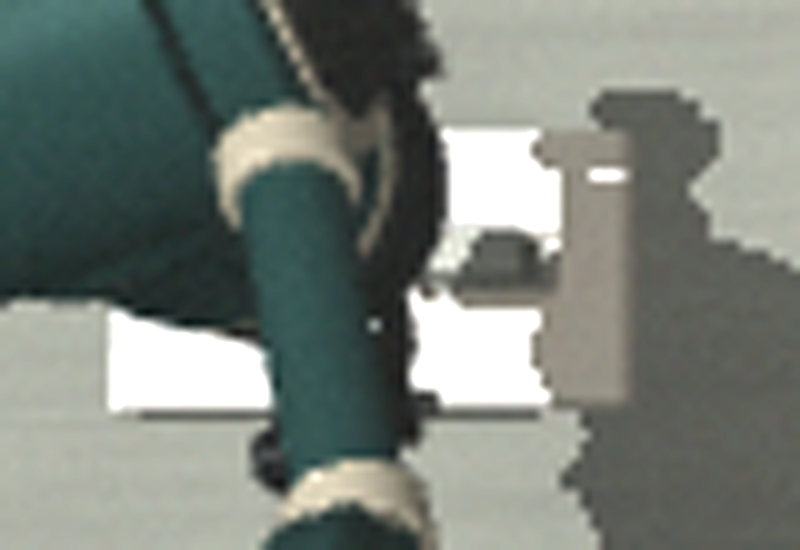

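apply_moves:
  plan:
    - [[-0.002, 0, 0.012, 0, 0, 0, -1], [-0.002, 0, 0.024, 0, 0, 0, -1], [-0.002, 0, 0.036, 0, 0, 0, -1], [-0.002, 0, 0.048, 0, 0, 0, -1], [-0.002, 0, 0.06, 0, 0, 0, -1], [-0.002, 0, 0.071, 0, 0, 0, -1], [-0.002, 0, 0.071, 0, 0, 0, -1], [-0.002, 0, 0.071, 0, 0, 0, -1]]

```text
time: 2.2
tool_pos: [0.5229, 0.2056, 0.0389]
tcp_rot: [-2.231, -2.21, 0.004]
wrist_force: [0.6, 0.3, -0.6]
width: 0.999
```

Run:
```python
from h import *
shot('side','s2',(200,205,75,120),5)
to([.5236,.206,.06],-.012)
```

```text
t 2.25 tcp [0.5238 0.2059 0.0399] grasp [0.5238 0.2059 0.0589] yaw of tool y -0.0094 z [-8.e-04 -3.e-04 -1.e+00] F [ 0.2 -0.4  0.1] M [ 0.02 -0.    0.08] w 1.001 q1,q6 [0.33 0.34]
shift [ 0.0001 -0.0002 -0.0011] turn [-0.0002  0.0001  0.0008]
```

View pics/s2.png

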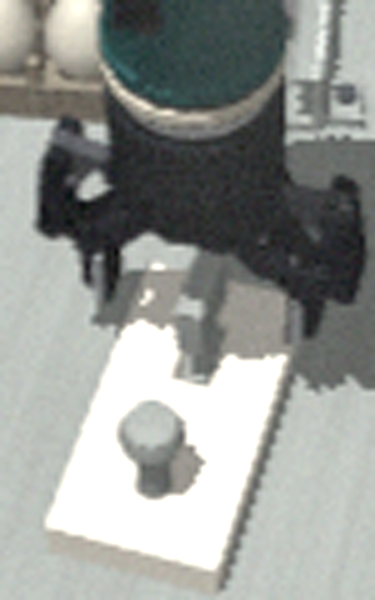

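apply_moves:
  plan:
    - [[0, 0, 0, 0, 0, 0, 0.3], [0, 0, 0, 0, 0, 0, 0.6], [0, 0, 0, 0, 0, 0, 1], [0, 0, 0, 0, 0, 0, 1], [0, 0, 0, 0, 0, 0, 1], [0, 0, 0, 0, 0, 0, 1], [0, 0, 0, 0, 0, 0, 1], [0, 0, 0, 0, 0, 0, 1]]
  force: 60

```text
time: 2.92
tool_pos: [0.5243, 0.2061, 0.0408]
tcp_rot: [2.231, 2.211, 0.001]
wrist_force: [0.6, 0.1, 2.0]
width: 0.157
```

Run:
```python
from h import *
info()
```

```text
t 2.92 tcp [0.5243 0.2061 0.0408] grasp [0.5243 0.2061 0.0598] yaw of tool y -0.0093 z [ 8.e-04  2.e-04 -1.e+00] F [0.6 0.1 2. ] M [-0.04  0.01  0.05] w 0.157 q1,q6 [0.33 0.34]
```

apply_moves:
  plan:
    - [[0, 0, -0.005, 0, 0, 0, 1], [0, 0, -0.012, 0, 0, 0, 1], [0, 0, -0.025, 0, 0, 0, 1], [0, 0, -0.04, 0, 0, 0, 1], [0, 0, -0.055, 0, 0, 0, 1], [0, 0, -0.07, 0, 0, 0, 1], [0, 0, -0.08, 0, 0, 0, 1], [0, 0, -0.08, 0, 0, 0, 1]]

```text
time: 3.58
tool_pos: [0.5261, 0.2067, 0.1242]
tcp_rot: [2.23, 2.209, 0.009]
wrist_force: [0.5, -0.0, -1.3]
width: 0.159
```

Run:
```python
from h import *
shot('side','s3',(180,165,110,120),5)
shot('top','t3',(130,155,110,75),7)
to([.548,-.06,.14],.172)
```

```text
t 3.68 tcp [0.5242 0.2061 0.1211] grasp [0.5242 0.2061 0.1401] yaw of tool y -0.0094 z [ 1.3e-03  5.0e-04 -1.0e+00] F [ 0.1 -0.4 -2.2] M [-0.01 -0.01 -0.01] w 0.158 q1,q6 [0.33 0.34]
shift [-0.2658  0.0263  0.    ] turn [ 0.0004 -0.0001 -0.0577]
```

View pics/s3.png

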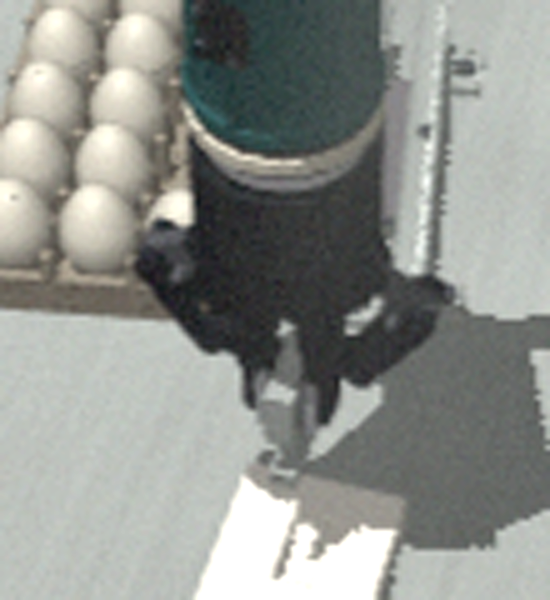

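View pics/t3.png

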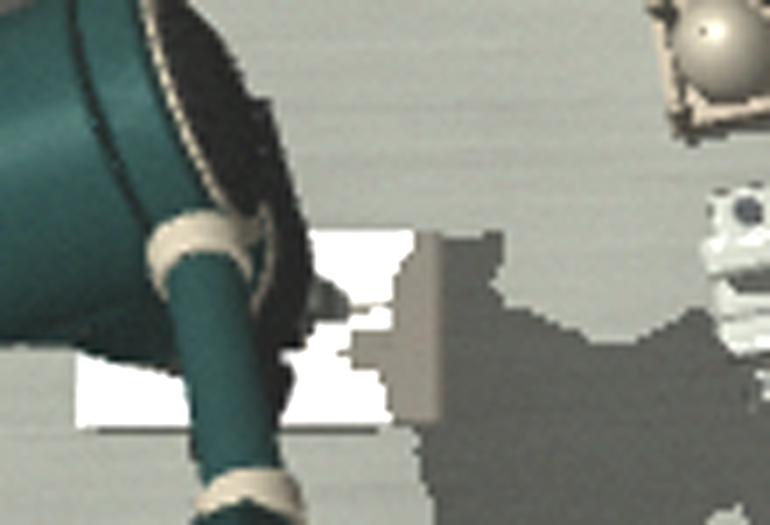

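apply_moves:
  plan:
    - [[-0.03, 0.003, 0, 0, 0, -0.008, 1], [-0.065, 0.006, 0, 0, 0, -0.016, 1], [-0.1, 0.01, 0, 0, 0, -0.024, 1], [-0.135, 0.014, 0, 0, 0, -0.032, 1], [-0.17, 0.018, 0, 0, 0, -0.04, 1], [-0.205, 0.022, 0, 0, 0, -0.048, 1], [-0.24, 0.025, 0, 0, 0, -0.058, 1], [-0.264, 0.026, 0, 0, 0, -0.058, 1]]

```text
time: 4.35
tool_pos: [0.5465, -0.061, 0.1191]
tcp_rot: [-2.02, -2.404, 0.003]
wrist_force: [0.7, -1.0, -1.0]
width: 0.157
```

apply_moves:
  plan:
    - [[0, 0, 0.005, 0, 0, 0, 1], [0, 0, 0.01, 0, 0, 0, 1], [0, 0, 0.015, 0, 0, 0, 1], [0, 0, 0.02, 0, 0, 0, 1], [0, 0, 0.025, 0, 0, 0, 1], [0, 0, 0.03, 0, 0, 0, 1], [0, 0, 0.03, 0, 0, 0, 1], [0, 0, 0.03, 0, 0, 0, 1]]

```text
time: 5.02
tool_pos: [0.547, -0.0576, 0.0898]
tcp_rot: [-2.02, -2.405, 0.001]
wrist_force: [-0.3, -0.7, -0.3]
width: 0.151
```

Run:
```python
from h import *
info()
shot('side','s4',(205,130,90,110),5)
shot('top','t4',(200,150,120,80),6)
to([.548,-.06,.14],.172)
```

```text
t 5.02 tcp [ 0.547  -0.0576  0.0898] grasp [ 0.5471 -0.0576  0.1088] yaw of tool y 0.1739 z [-1.1e-03  2.0e-04 -1.0e+00] F [-0.3 -0.7 -0.3] M [-0.05  0.05  0.04] w 0.151 q1,q6 [-0.15 -0.32]
t 5.12 tcp [ 0.5477 -0.0579  0.0906] grasp [ 0.5477 -0.0579  0.1096] yaw of tool y 0.1734 z [ 4.e-04 -1.e-04 -1.e+00] F [-0.4 -0.9 -1.2] M [-0.04 -0.04  0.03] w 0.156 q1,q6 [-0.15 -0.32]
shift [-0.0021 -0.     -0.0304] turn [0.0001 0.     0.0005]
```

View pics/s4.png

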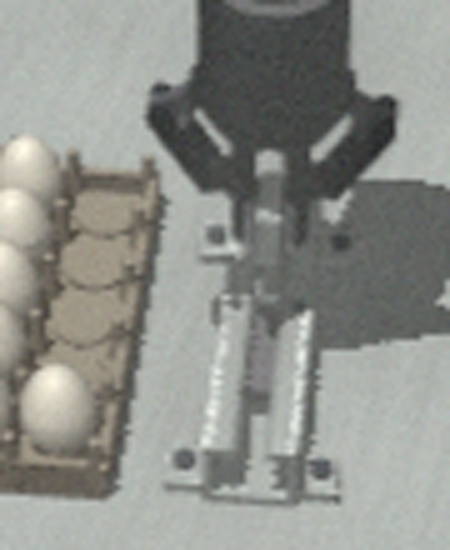

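View pics/t4.png

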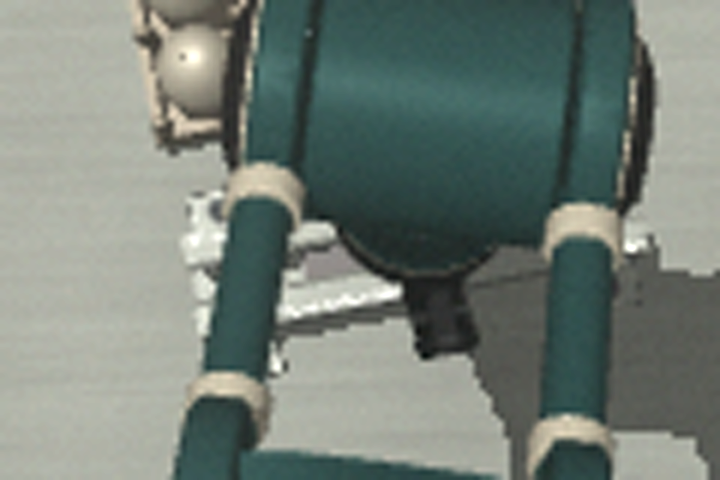

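Run:
```python
from h import *
crop('s4_raw','s4b',(240,155,40,60),10)
b=(240,155);k=10
f=lambda n,X:((proj(n,X)-b+.5)*k-.5).round(0)
yv=np.array([-np.sin(.172),np.cos(.172),0]); g=np.array([.5477,-.0579,.1096])
for nm,o in(('wing+y top',[0,0,.017]),('wing+y bot',[0,0,-.017]),('foot +y',[0,0,-.045])):
    print(nm,f('side',g+np.array(o)+yv*(.017 if 'foot' in nm else .02)))
for c in ((.5467,-.0586,.042),(.5502,-.0618,.042)):
    c=np.array(c); print([f('side',c+yv*s) for s in(0,.03,.05,.1)])
```

```text
wing+y top [188. 192.]
wing+y bot [186. 287.]
foot +y [186. 354.]
[array([194., 368.]), array([185., 445.]), array([179., 498.]), array([163., 635.])]
[array([184., 358.]), array([175., 434.]), array([169., 487.]), array([154., 624.])]
```

View pics/s4b.png

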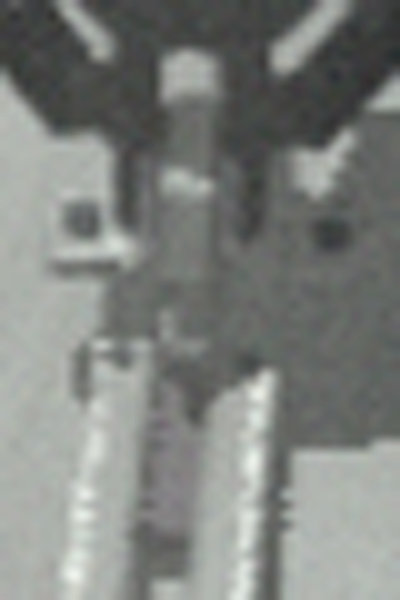

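apply_moves:
  plan:
    - [[-0.001, 0.0008, 0.004, 0, 0, 0, 1], [-0.0015, 0.0008, 0.008, 0, 0, 0, 1], [-0.0015, 0.0008, 0.012, 0, 0, 0, 1], [-0.0015, 0.0008, 0.016, 0, 0, 0, 1], [-0.0015, 0.0008, 0.019, 0, 0, 0, 1], [-0.0015, 0.0008, 0.021, 0, 0, 0, 1], [-0.0015, 0.0008, 0.023, 0, 0, 0, 1], [-0.0015, 0.0008, 0.023, 0, 0, 0, 1]]

```text
time: 5.78
tool_pos: [0.5481, -0.0596, 0.0668]
tcp_rot: [-2.021, -2.404, 0.001]
wrist_force: [0.4, 1.0, -0.9]
width: 0.152
```

Run:
```python
from h import *
info()
shot('side','s5',(240,155,40,60),10)
info()
```

```text
t 5.78 tcp [ 0.5481 -0.0596  0.0668] grasp [ 0.5481 -0.0596  0.0858] yaw of tool y 0.1728 z [-9.e-04  1.e-04 -1.e+00] F [ 0.4  1.  -0.9] M [0.06 0.02 0.03] w 0.152 q1,q6 [-0.15 -0.33]
t 5.83 tcp [ 0.5483 -0.0596  0.0671] grasp [ 0.5483 -0.0596  0.0861] yaw of tool y 0.1728 z [-6.e-04  1.e-04 -1.e+00] F [-0.9 -0.4 -1.5] M [-0.01 -0.05  0.03] w 0.154 q1,q6 [-0.15 -0.33]
```

View pics/s5.png

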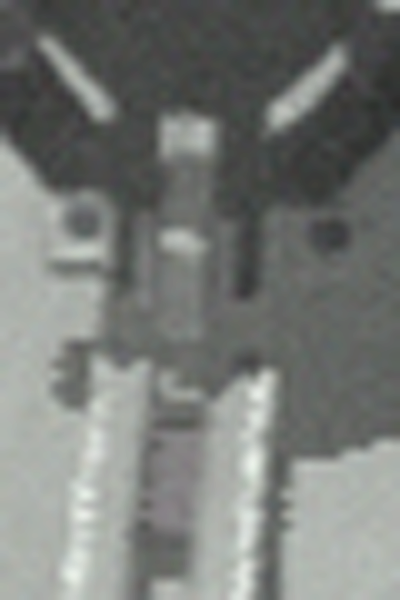

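apply_moves:
  plan:
    - [[0, 0, 0.0015, 0, 0, 0, 1], [0, 0, 0.003, 0, 0, 0, 1], [0, 0, 0.0045, 0, 0, 0, 1], [0, 0, 0.006, 0, 0, 0, 1], [0, 0, 0.0075, 0, 0, 0, 1], [0, 0, 0.009, 0, 0, 0, 1], [0, 0, 0.009, 0, 0, 0, 1], [0, 0, 0.009, 0, 0, 0, 1]]

```text
time: 6.5
tool_pos: [0.5486, -0.0596, 0.0588]
tcp_rot: [2.021, 2.405, 0.0]
wrist_force: [-1.0, -0.3, 3.0]
width: 0.161
```

Run:
```python
from h import *
info()
shot('side','s6',(240,155,40,60),10)
info()
```

```text
t 6.50 tcp [ 0.5486 -0.0596  0.0588] grasp [ 0.5486 -0.0596  0.0778] yaw of tool y 0.1729 z [ 0. -0. -1.] F [-1.  -0.3  3. ] M [ 0.09  0.34 -0.02] w 0.161 q1,q6 [-0.15 -0.33]
t 6.55 tcp [ 0.5486 -0.0596  0.0588] grasp [ 0.5486 -0.0596  0.0778] yaw of tool y 0.1728 z [ 1.e-04 -0.e+00 -1.e+00] F [-1.   0.1  1.7] M [0.05 0.31 0.02] w 0.153 q1,q6 [-0.15 -0.33]
```

View pics/s6.png

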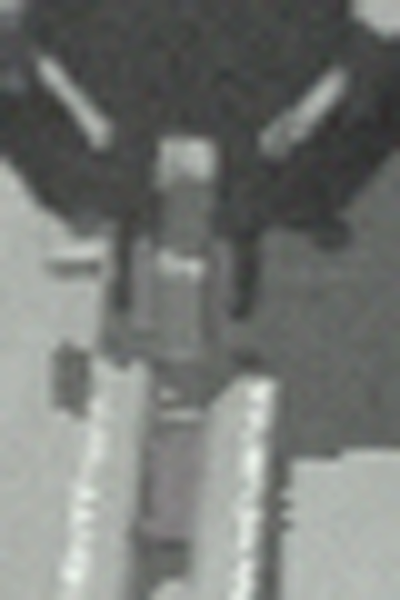

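apply_moves:
  plan:
    - [[0, -0.0004, 0.001, 0, 0, 0, 1], [0, -0.0004, 0.0022, 0, 0, 0, 1], [0, -0.0004, 0.0034, 0, 0, 0, 1], [0, -0.0004, 0.0046, 0, 0, 0, 1], [0, -0.0004, 0.0058, 0, 0, 0, 1], [0, -0.0004, 0.007, 0, 0, 0, 1], [0, -0.0004, 0.008, 0, 0, 0, 1], [0, -0.0004, 0.008, 0, 0, 0, 1]]

```text
time: 7.22
tool_pos: [0.5485, -0.0597, 0.051]
tcp_rot: [2.021, 2.404, 0.001]
wrist_force: [-2.5, 0.6, 7.3]
width: 0.157
```

Run:
```python
from h import *
info()
shot('side','s7',(240,155,40,60),10)
info()
```

```text
t 7.22 tcp [ 0.5485 -0.0597  0.051 ] grasp [ 0.5485 -0.0597  0.07  ] yaw of tool y 0.1728 z [ 7.e-04  0.e+00 -1.e+00] F [-2.5  0.6  7.3] M [0.18 0.49 0.02] w 0.157 q1,q6 [-0.15 -0.33]
t 7.27 tcp [ 0.5485 -0.0596  0.0511] grasp [ 0.5485 -0.0596  0.0701] yaw of tool y 0.1728 z [ 7.e-04  0.e+00 -1.e+00] F [-3.6  0.4  8.5] M [ 0.2   0.49 -0.01] w 0.153 q1,q6 [-0.15 -0.33]
```

View pics/s7.png

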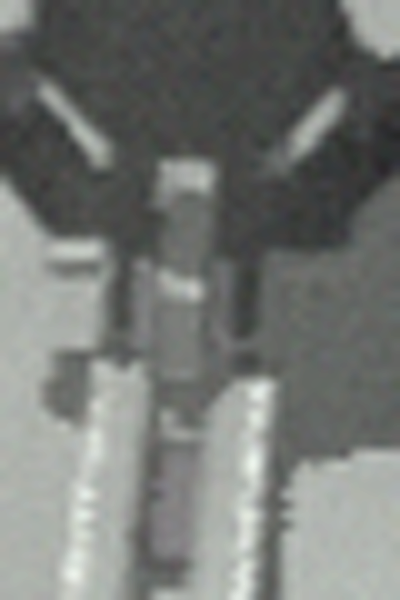

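apply_moves:
  plan:
    - [[0, -0.0003, 0, 0, 0, 0, 1], [0, -0.0006, 0, 0, 0, 0, 1], [0, -0.0009, 0, 0, 0, 0, 1], [0, -0.0012, 0, 0, 0, 0, 1], [0, -0.0015, 0, 0, 0, 0, 1], [0, -0.0015, 0, 0, 0, 0, 1], [0, -0.0015, 0, 0, 0, 0, 1], [0, -0.0015, 0, 0, 0, 0, 1]]

```text
time: 7.93
tool_pos: [0.5484, -0.0598, 0.0518]
tcp_rot: [2.02, 2.403, 0.004]
wrist_force: [-0.4, 1.0, 8.2]
width: 0.153
```

Run:
```python
from h import *
info()
```

```text
t 7.93 tcp [ 0.5484 -0.0598  0.0518] grasp [ 0.5484 -0.0598  0.0708] yaw of tool y 0.1725 z [ 3.6e-03  3.0e-04 -1.0e+00] F [-0.4  1.   8.2] M [0.4  0.13 0.02] w 0.153 q1,q6 [-0.15 -0.33]
```

apply_moves:
  plan:
    - [[0, 0, 0.0003, 0, 0, 0.03, 1], [0, 0, 0.0005, 0, 0, 0.06, 1], [0, 0, 0.0005, 0, 0, 0.09, 1], [0, 0, 0.0005, 0, 0, 0.12, 1], [0, 0, 0.0005, 0, 0, 0.15, 1], [0, 0, 0.0005, 0, 0, 0.18, 1], [0, 0, 0.0005, 0, 0, 0.21, 1], [0, 0, 0.0005, 0, 0, 0.21, 1]]

```text
time: 8.6
tool_pos: [0.5488, -0.0604, 0.0515]
tcp_rot: [2.692, 1.614, 0.005]
wrist_force: [0.9, -0.3, 7.0]
width: 0.153
```

Run:
```python
from h import *
info()
shot('side','s8',(230,145,60,80),7)
info()
```

```text
t 8.60 tcp [ 0.5488 -0.0604  0.0515] grasp [ 0.5487 -0.0604  0.0705] yaw of tool y -0.4909 z [ 4.4e-03 -8.0e-04 -1.0e+00] F [ 0.9 -0.3  7. ] M [-0.05 -0.01 -0.03] w 0.153 q1,q6 [-0.15  0.34]
t 8.65 tcp [ 0.5488 -0.0604  0.0515] grasp [ 0.5487 -0.0603  0.0705] yaw of tool y -0.4878 z [ 4.5e-03 -8.0e-04 -1.0e+00] F [-0.1 -0.3  8.1] M [-0.02 -0.03 -0.04] w 0.153 q1,q6 [-0.15  0.33]
```

View pics/s8.png

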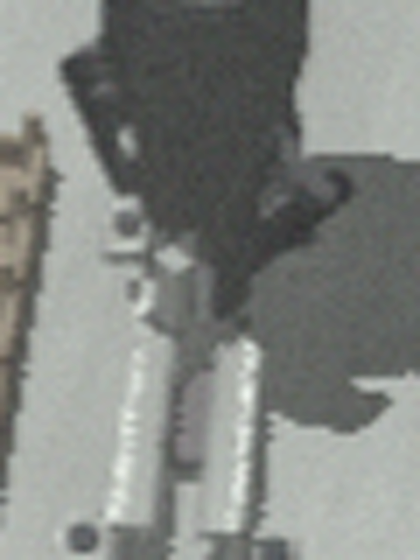

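apply_moves:
  plan:
    - [[0, 0, 0, 0, 0, 0.037, 1], [0, 0, 0, 0, 0, 0.074, 1], [0, 0, 0, 0, 0, 0.111, 1], [0, 0, 0, 0, 0, 0.148, 1], [0, 0, 0, 0, 0, 0.185, 1], [0, 0, 0, 0, 0, 0.222, 1], [0, 0, 0, 0, 0, 0.259, 1], [0, 0, 0, 0, 0, 0.29, 1]]

```text
time: 9.32
tool_pos: [0.5488, -0.0604, 0.0515]
tcp_rot: [3.129, 0.263, 0.007]
wrist_force: [-0.4, -0.7, 8.5]
width: 0.16
```

Run:
```python
from h import *
info()
shot('side','s9',(230,145,60,80),7)
info()
to([.5484,-.06,.0775],-1.399)
```

```text
t 9.32 tcp [ 0.5488 -0.0604  0.0515] grasp [ 0.5487 -0.0604  0.0705] yaw of tool y -1.4034 z [ 4.3e-03 -9.0e-04 -1.0e+00] F [-0.4 -0.7  8.5] M [-0.03  0.04  0.09] w 0.160 q1,q6 [-0.15  1.25]
t 9.37 tcp [ 0.5488 -0.0604  0.0515] grasp [ 0.5487 -0.0604  0.0705] yaw of tool y -1.4077 z [ 4.3e-03 -9.0e-04 -1.0e+00] F [-0.1  0.1  8.7] M [-0.    0.07 -0.  ] w 0.154 q1,q6 [-0.15  1.25]
t 9.37 tcp [ 0.5488 -0.0604  0.0515] grasp [ 0.5487 -0.0604  0.0705] yaw of tool y -1.4077 z [ 4.3e-03 -9.0e-04 -1.0e+00] F [-0.1  0.1  8.7] M [-0.    0.07 -0.  ] w 0.154 q1,q6 [-0.15  1.25]
shift [-0.0003 -0.0005 -0.007 ] turn [ 0.0005 -0.0013 -0.0028]
```

View pics/s9.png

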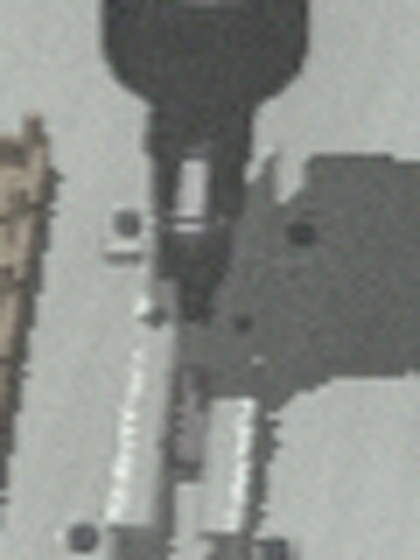

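apply_moves:
  plan:
    - [[0, 0, -0.001, 0, 0, -0.002, 1], [0, 0, -0.002, 0, 0, -0.002, 1], [0, 0, -0.003, 0, 0, -0.002, 1], [0, 0, -0.004, 0, 0, -0.002, 1], [0, 0, -0.005, 0, 0, -0.002, 1], [0, 0, -0.005, 0, 0, -0.002, 1], [0, 0, -0.005, 0, 0, -0.002, 1], [0, 0, -0.005, 0, 0, -0.002, 1]]

```text
time: 10.03
tool_pos: [0.5486, -0.0603, 0.0549]
tcp_rot: [3.128, 0.281, 0.006]
wrist_force: [5.2, -1.7, -2.0]
width: 0.155
```

Run:
```python
from h import *
info()
```

```text
t 10.03 tcp [ 0.5486 -0.0603  0.0549] grasp [ 0.5485 -0.0603  0.0739] yaw of tool y -1.3917 z [ 4.2e-03 -8.0e-04 -1.0e+00] F [ 5.2 -1.7 -2. ] M [-0.21 -0.95  0.03] w 0.155 q1,q6 [-0.15  1.24]
```

apply_moves:
  plan:
    - [[0.0008, 0.0006, 0, 0, 0, 0, 1], [0.0008, 0.0012, 0, 0, 0, 0, 1], [0.0008, 0.0018, 0, 0, 0, 0, 1], [0.0008, 0.0024, 0, 0, 0, 0, 1], [0.0008, 0.003, 0, 0, 0, 0, 1], [0.0008, 0.0036, 0, 0, 0, 0, 1], [0.0008, 0.004, 0, 0, 0, 0, 1], [0.0008, 0.004, 0, 0, 0, 0, 1]]

```text
time: 10.7
tool_pos: [0.548, -0.0624, 0.0548]
tcp_rot: [-3.127, -0.28, 0.0]
wrist_force: [1.9, 4.7, 1.7]
width: 0.158
```

Run:
```python
from h import *
info()
```

```text
t 10.70 tcp [ 0.548  -0.0624  0.0548] grasp [ 0.548  -0.0625  0.0738] yaw of tool y -1.3924 z [-4.0e-04  2.3e-03 -1.0e+00] F [1.9 4.7 1.7] M [ 1.04 -0.3   0.04] w 0.158 q1,q6 [-0.16  1.23]
```

apply_moves:
  plan:
    - [[0, 0.0006, 0, 0, 0, 0, 1], [0, 0.0012, 0, 0, 0, 0, 1], [0, 0.0018, 0, 0, 0, 0, 1], [0, 0.0024, 0, 0, 0, 0, 1], [0, 0.003, 0, 0, 0, 0, 1], [0, 0.003, 0, 0, 0, 0, 1], [0, 0.003, 0, 0, 0, 0, 1], [0, 0.003, 0, 0, 0, 0, 1]]

```text
time: 11.37
tool_pos: [0.5481, -0.0666, 0.0548]
tcp_rot: [-3.129, -0.281, 0.002]
wrist_force: [-2.1, 3.9, 3.3]
width: 0.152
```

Run:
```python
from h import *
info()
```

```text
t 11.37 tcp [ 0.5481 -0.0666  0.0548] grasp [ 0.5482 -0.0666  0.0738] yaw of tool y -1.3917 z [-1.1e-03  2.0e-04 -1.0e+00] F [-2.1  3.9  3.3] M [ 0.77  0.25 -0.05] w 0.152 q1,q6 [-0.17  1.23]
```

apply_moves:
  plan:
    - [[0, 0, -0.001, 0, 0, 0, 1], [0, 0, -0.002, 0, 0, 0, 1], [0, 0.0006, -0.002, 0, 0, 0, 1], [0, 0.0012, -0.002, 0, 0, 0, 1], [0, 0.0018, -0.002, 0, 0, 0, 1], [0, 0.0022, -0.002, 0, 0, 0, 1], [0, 0.0022, -0.002, 0, 0, 0, 1], [0, 0.0022, -0.002, 0, 0, 0, 1]]

```text
time: 12.03
tool_pos: [0.548, -0.067, 0.0549]
tcp_rot: [-3.126, -0.279, 0.003]
wrist_force: [2.4, 9.6, -7.2]
width: 0.153
```

Run:
```python
from h import *
info()
```

```text
t 12.03 tcp [ 0.548  -0.067   0.0549] grasp [ 0.5481 -0.067   0.0739] yaw of tool y -1.3928 z [-0.002   0.0033 -1.    ] F [ 2.4  9.6 -7.2] M [ 1.87 -0.64  0.06] w 0.153 q1,q6 [-0.17  1.22]
```

apply_moves:
  plan:
    - [[0, 0, 0.001, 0, 0, 0, 1], [0, 0, 0.0015, 0, 0, 0, 1], [0, 0.0004, 0.0015, 0, 0, 0, 1], [0, 0.0008, 0.0015, 0, 0, 0, 1], [0, 0.0012, 0.0015, 0, 0, 0, 1], [0, 0.0012, 0.0015, 0, 0, 0, 1], [0, 0.0012, 0.0015, 0, 0, 0, 1], [0, 0.0012, 0.0015, 0, 0, 0, 1]]

```text
time: 12.7
tool_pos: [0.5484, -0.0694, 0.0548]
tcp_rot: [-3.128, -0.28, 0.003]
wrist_force: [-0.5, 5.8, 0.4]
width: 0.154
```

Run:
```python
from h import *
info()
```

```text
t 12.70 tcp [ 0.5484 -0.0694  0.0548] grasp [ 0.5484 -0.0694  0.0738] yaw of tool y -1.3920 z [-0.0018  0.0012 -1.    ] F [-0.5  5.8  0.4] M [ 1.13  0.06 -0.04] w 0.154 q1,q6 [-0.17  1.22]
```

apply_moves:
  plan:
    - [[0, -0.001, 0, 0, 0, 0, 1], [0, -0.002, 0, 0, 0, 0, 1], [0, -0.003, 0, 0, 0, 0, 1], [0, -0.0036, 0, 0, 0, 0, 1], [0, -0.0042, 0, 0, 0, 0, 1], [0, -0.0048, 0, 0, 0, 0, 1], [0, -0.0054, 0, 0, 0, 0, 1], [0, -0.006, 0, 0, 0, 0, 1]]

```text
time: 13.37
tool_pos: [0.5482, -0.0673, 0.0549]
tcp_rot: [3.124, 0.283, -0.0]
wrist_force: [1.3, -9.0, -5.1]
width: 0.158
```

Run:
```python
from h import *
info()
```

```text
t 13.37 tcp [ 0.5482 -0.0673  0.0549] grasp [ 0.5482 -0.0672  0.0739] yaw of tool y -1.3903 z [ 3.0e-04 -5.2e-03 -1.0e+00] F [ 1.3 -9.  -5.1] M [-1.82 -0.21  0.01] w 0.158 q1,q6 [-0.16  1.23]
```

apply_moves:
  plan:
    - [[0, -0.0005, 0.0007, 0, 0, 0, 1], [0, -0.001, 0.0007, 0, 0, 0, 1], [0, -0.0015, 0.0007, 0, 0, 0, 1], [0, -0.002, 0.0007, 0, 0, 0, 1], [0, -0.0025, 0.0007, 0, 0, 0, 1], [0, -0.003, 0.0007, 0, 0, 0, 1], [0, -0.003, 0.0007, 0, 0, 0, 1], [0, -0.003, 0.0007, 0, 0, 0, 1]]

```text
time: 14.03
tool_pos: [0.5482, -0.064, 0.0549]
tcp_rot: [3.124, 0.282, 0.001]
wrist_force: [0.4, -8.2, -2.0]
width: 0.155
```

Run:
```python
from h import *
info()
```

```text
t 14.03 tcp [ 0.5482 -0.064   0.0549] grasp [ 0.5482 -0.0639  0.0739] yaw of tool y -1.3905 z [ 0.0013 -0.0046 -1.    ] F [ 0.4 -8.2 -2. ] M [-1.49 -0.11 -0.05] w 0.155 q1,q6 [-0.16  1.24]
```

apply_moves:
  plan:
    - [[0, -0.0005, 0.0003, 0, 0, 0, 1], [0, -0.001, 0.0003, 0, 0, 0, 1], [0, -0.0015, 0.0003, 0, 0, 0, 1], [0, -0.002, 0.0003, 0, 0, 0, 1], [0, -0.0025, 0.0003, 0, 0, 0, 1], [0, -0.003, 0.0003, 0, 0, 0, 1], [0, -0.003, 0.0003, 0, 0, 0, 1], [0, -0.003, 0.0003, 0, 0, 0, 1]]

```text
time: 14.7
tool_pos: [0.548, -0.0609, 0.0549]
tcp_rot: [3.124, 0.282, 0.002]
wrist_force: [1.3, -8.6, -0.8]
width: 0.157
```

Run:
```python
from h import *
info()
```

```text
t 14.70 tcp [ 0.548  -0.0609  0.0549] grasp [ 0.548  -0.0608  0.0739] yaw of tool y -1.3906 z [ 0.0019 -0.0044 -1.    ] F [ 1.3 -8.6 -0.8] M [-1.47 -0.11  0.01] w 0.157 q1,q6 [-0.15  1.24]
```

apply_moves:
  plan:
    - [[0, -0.0005, 0, 0, 0, 0, 1], [0, -0.001, 0, 0, 0, 0, 1], [0, -0.0015, 0, 0, 0, 0, 1], [0, -0.002, 0, 0, 0, 0, 1], [0, -0.0025, 0, 0, 0, 0, 1], [0, -0.003, 0, 0, 0, 0, 1], [0, -0.003, 0, 0, 0, 0, 1], [0, -0.003, 0, 0, 0, 0, 1]]

```text
time: 15.37
tool_pos: [0.5476, -0.0579, 0.055]
tcp_rot: [3.124, 0.282, 0.003]
wrist_force: [0.3, -6.1, -1.7]
width: 0.157
```

Run:
```python
from h import *
info()
```

```text
t 15.37 tcp [ 0.5476 -0.0579  0.055 ] grasp [ 0.5476 -0.0578  0.074 ] yaw of tool y -1.3906 z [ 0.0022 -0.0043 -1.    ] F [ 0.3 -6.1 -1.7] M [-1.38 -0.18  0.01] w 0.157 q1,q6 [-0.15  1.25]
```

apply_moves:
  plan:
    - [[0, -0.0005, 0, 0, 0, 0, 1], [0, -0.001, 0, 0, 0, 0, 1], [0, -0.0015, 0, 0, 0, 0, 1], [0, -0.002, 0, 0, 0, 0, 1], [0, -0.0025, 0, 0, 0, 0, 1], [0, -0.003, 0, 0, 0, 0, 1], [0, -0.003, 0, 0, 0, 0, 1], [0, -0.003, 0, 0, 0, 0, 1]]

```text
time: 16.03
tool_pos: [0.5477, -0.0534, 0.0559]
tcp_rot: [3.127, 0.281, 0.005]
wrist_force: [0.2, -2.1, 5.2]
width: 0.158
```

Run:
```python
from h import *
info()
```

```text
t 16.03 tcp [ 0.5477 -0.0534  0.0559] grasp [ 0.5476 -0.0533  0.0749] yaw of tool y -1.3914 z [ 0.0032 -0.0018 -1.    ] F [ 0.2 -2.1  5.2] M [-0.58  0.   -0.04] w 0.158 q1,q6 [-0.14  1.25]
```

The z reading rose about 1 mm, friction dropped, and the spring now pushes the tool up, so the foot is in the notch. I'll let it rise.

apply_moves:
  plan:
    - [[0, 0, -0.0005, 0, 0, 0, 1], [0, 0, -0.001, 0, 0, 0, 1], [0, 0, -0.0015, 0, 0, 0, 1], [0, 0, -0.002, 0, 0, 0, 1], [0, 0, -0.0025, 0, 0, 0, 1], [0, 0, -0.003, 0, 0, 0, 1], [0, 0, -0.003, 0, 0, 0, 1], [0, 0, -0.003, 0, 0, 0, 1]]

```text
time: 16.7
tool_pos: [0.547, -0.0525, 0.0577]
tcp_rot: [3.128, 0.281, 0.003]
wrist_force: [4.6, -3.2, 3.6]
width: 0.157
```

Run:
```python
from h import *
info()
```

```text
t 16.70 tcp [ 0.547  -0.0525  0.0577] grasp [ 0.547  -0.0525  0.0767] yaw of tool y -1.3917 z [ 1.9e-03 -4.0e-04 -1.0e+00] F [ 4.6 -3.2  3.6] M [-0.7  -0.76 -0.07] w 0.157 q1,q6 [-0.14  1.25]
```

apply_moves:
  plan:
    - [[0.0003, 0.0003, -0.0005, 0, 0, 0, 1], [0.0006, 0.0006, -0.001, 0, 0, 0, 1], [0.0009, 0.0008, -0.0015, 0, 0, 0, 1], [0.0011, 0.0008, -0.002, 0, 0, 0, 1], [0.0011, 0.0008, -0.002, 0, 0, 0, 1], [0.0011, 0.0008, -0.002, 0, 0, 0, 1], [0.0011, 0.0008, -0.002, 0, 0, 0, 1], [0.0011, 0.0008, -0.002, 0, 0, 0, 1]]

```text
time: 17.37
tool_pos: [0.5468, -0.0527, 0.0588]
tcp_rot: [-3.129, -0.281, 0.001]
wrist_force: [4.1, -0.3, -3.1]
width: 0.155
```

Run:
```python
from h import *
info()
```

```text
t 17.37 tcp [ 0.5468 -0.0527  0.0588] grasp [ 0.5468 -0.0527  0.0778] yaw of tool y -1.3917 z [-9.e-04  4.e-04 -1.e+00] F [ 4.1 -0.3 -3.1] M [-0.26 -0.75 -0.04] w 0.155 q1,q6 [-0.14  1.25]
```

apply_moves:
  plan:
    - [[0.0004, 0, 0.0004, 0, 0, 0, 1], [0.0008, 0, 0.0006, 0, 0, 0, 1], [0.0012, 0, 0.0006, 0, 0, 0, 1], [0.0016, 0, 0.0006, 0, 0, 0, 1], [0.0018, 0, 0.0006, 0, 0, 0, 1], [0.0018, 0, 0.0006, 0, 0, 0, 1], [0.0018, 0, 0.0006, 0, 0, 0, 1], [0.0018, 0, 0.0006, 0, 0, 0, 1]]

```text
time: 18.03
tool_pos: [0.5486, -0.0525, 0.0586]
tcp_rot: [-3.129, -0.281, 0.001]
wrist_force: [-1.4, -2.3, 2.8]
width: 0.154
```

Run:
```python
from h import *
info()
shot('side','s10',(230,145,60,80),7)
```

```text
t 18.03 tcp [ 0.5486 -0.0525  0.0586] grasp [ 0.5486 -0.0525  0.0776] yaw of tool y -1.3918 z [-1.e-03  3.e-04 -1.e+00] F [-1.4 -2.3  2.8] M [-0.3   0.53  0.02] w 0.154 q1,q6 [-0.14  1.25]
```

View pics/s10.png

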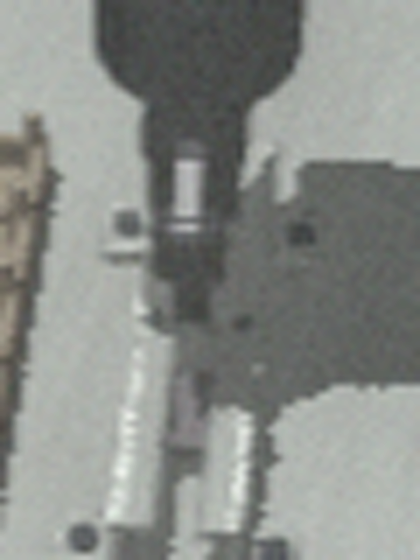

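apply_moves:
  plan:
    - [[-0.0004, 0.0005, -0.0005, 0, 0, 0, 1], [-0.0004, 0.0005, -0.0005, 0, 0, 0, 1], [-0.0004, 0.0005, -0.0005, 0, 0, 0, 0.6], [-0.0004, 0.0005, -0.0005, 0, 0, 0, 0.4], [-0.0004, 0.0005, -0.0005, 0, 0, 0, 0.2], [-0.0004, 0.0005, -0.0005, 0, 0, 0, 0], [-0.0004, 0.0005, -0.0005, 0, 0, 0, 0], [-0.0004, 0.0005, -0.0005, 0, 0, 0, 0]]

```text
time: 18.75
tool_pos: [0.5489, -0.0532, 0.0594]
tcp_rot: [3.129, 0.281, 0.001]
wrist_force: [0.4, -0.4, 0.0]
width: 0.499
```

Run:
```python
from h import *
info()
shot('side','s11',(230,145,60,80),7)
```

```text
t 18.75 tcp [ 0.5489 -0.0532  0.0594] grasp [ 0.5489 -0.0532  0.0784] yaw of tool y -1.3917 z [ 4.e-04 -1.e-04 -1.e+00] F [ 0.4 -0.4  0. ] M [ 0.   -0.03 -0.05] w 0.499 q1,q6 [-0.14  1.25]
```

View pics/s11.png

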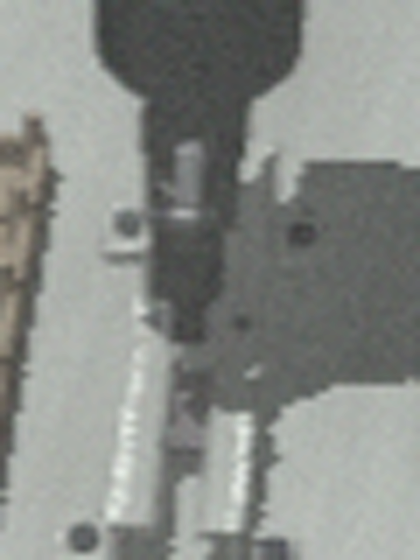

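Released with zero force. I'll retreat straight up, then back towards the robot to clear the view.

apply_moves:
  plan:
    - [[0, 0, -0.005, 0, 0, 0, 0], [0, 0, -0.012, 0, 0, 0, 0], [0, 0, -0.025, 0, 0, 0, 0], [0, 0, -0.045, 0, 0, 0, 0], [0, 0, -0.07, 0, 0, 0, 0], [0, 0, -0.1, 0, 0, 0, 0], [0, 0, -0.13, 0, 0, 0, 0], [0, 0, -0.15, 0, 0, 0, 0]]

```text
time: 19.47
tool_pos: [0.55, -0.0533, 0.2136]
tcp_rot: [3.128, 0.281, 0.007]
wrist_force: [0.8, -0.3, 0.4]
width: 0.499
```

apply_moves:
  plan:
    - [[-0.02, 0, 0, 0, 0, 0, 0], [-0.045, 0, 0, 0, 0, 0, 0], [-0.07, 0, 0, 0, 0, 0, 0], [-0.1, 0, 0, 0, 0, 0, 0], [-0.12, 0, 0, 0, 0, 0, 0], [-0.14, 0, 0, 0, 0, 0, 0], [-0.14, 0, 0, 0, 0, 0, 0], [-0.14, 0, 0, 0, 0, 0, 0]]

```text
time: 20.13
tool_pos: [0.4109, -0.0783, 0.2102]
tcp_rot: [3.128, 0.279, 0.004]
wrist_force: [0.6, 0.7, -0.2]
width: 0.501
```

Run:
```python
from h import *
info()
shot('side','s12',(225,145,65,85),7)
shot('top','t12',(220,150,100,75),8)
b=(220,150);k=8
yv=np.array([-np.sin(.172),np.cos(.172),0]);xv=np.array([yv[1],-yv[0],0])
for z in (.094,.09):
  c=np.array([.5478,-.0529,z]); print([((proj('top',c+a*xv*.02+d*yv*.007)-b+.5)*k).round() for a in(-1,1) for d in (-1,1)],[((proj('side',c+a*xv*.02+d*yv*.007)-(225,145)+.5)*7).round() for a in(-1,1) for d in (-1,1)])
```

```text
t 20.13 tcp [ 0.4109 -0.0783  0.2102] grasp [ 0.4108 -0.0783  0.2292] yaw of tool y -1.3926 z [ 2.3e-03 -4.0e-04 -1.0e+00] F [ 0.6  0.7 -0.2] M [-0.03 -0.01 -0.01] w 0.501 q1,q6 [-0.25  1.14]
[array([412., 357.]), array([372., 365.]), array([389., 244.]), array([349., 252.])] [array([289., 232.]), array([287., 257.]), array([186., 226.]), array([183., 250.])]
[array([412., 358.]), array([372., 366.]), array([389., 246.]), array([349., 253.])] [array([289., 240.]), array([287., 265.]), array([186., 233.]), array([183., 258.])]
```

View pics/s12.png

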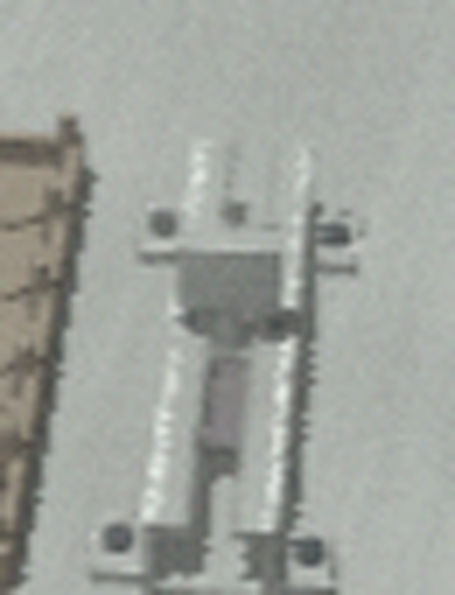

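View pics/t12.png

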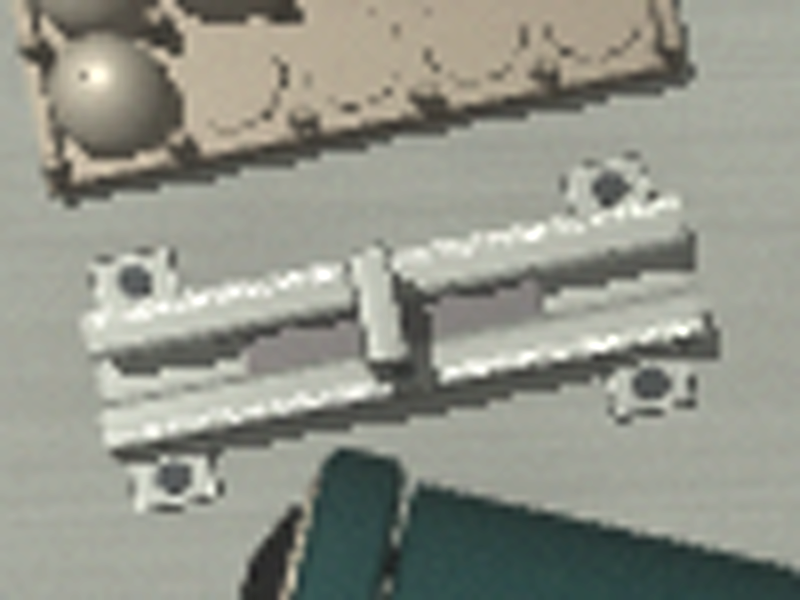

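```bash
python3 -c "
from h import *
print(bot.finish_job()); info()"
```

```text
the job is handed in; nothing more can be done
None
the job is handed in; nothing more can be done
```

The tray stop now stands locked across the rail's slot and upright, and the gripper has let go and moved clear. I handed the job in at about 20.2 s of the 64 s allowed; no verdict is reported.

- **Insertion and turn:** I lifted the stop from the block, lowered it lengthways into the slot and pressed it to about 27.5 mm above the lips (about 8.5 N at the wrist). Then I turned it a quarter turn.
- **Finding the notch:** Under the lips the foot was held at about 31 mm, as described. I first slid about 9 mm along the rail towards the robot's right and found nothing. I then slid back, and the foot caught about 7 mm on the other side of the middle.
- **Final position:** The foot then rose to about 35 mm. After release the wrist force was near zero. The last side and top pictures show the stop square across the slot, with the wing's top corners close to where I calculated they should be.
- **Forces:** The highest wrist force I read was about 12 N. I only read it between moves, so I did not see any shorter peaks.

**Disagreements:**
- The two cameras placed the rail about 3 to 4 mm apart. I used values between the two, and sideways forces then showed up to about 2 mm of error, which I corrected by feel.
- The TCP position readings also varied by about 1 mm.
- I did not check separately whether the bowls, spoons, whisk or pin had moved. The arm was not sent near any of them, except that the gripper worked beside the pin when it picked up the stop.

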